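# Set the tailstock of the bench centre to the red index tab

### The job

Set up the bench centre for the next shaft: slide its blue tailstock along the bed until the white pointer line on its saddle stands opposite the red index tab, not the yellow one. Then let go of it and leave it standing there.

Things in the scene. Friction and masses are not known exactly. Their poses are not given: they have to be found in the camera images.
- tailstock (a joint): Slide of the tailstock along the bed, 0 to 0.19 m, growing to the robot's left, towards the fixed headstock (a like blue block on the bed's left end). 3 N friction, 15 N per m/s damping; stays where left, not locked. The fixed bed is a grey plate 108 mm wide, 400 long, 14 thick, with a 40 mm wide steel rail on it, turned up to 20 degrees from the robot's y.
- tailstock_grip (a point): Middle of the tailstock's blue block, 82 mm above the table. x across the bed, away from the robot; y along it as the joint grows; z up. Block: 36 mm in x (grip across this from above), 48 in y, from 46 to 100 mm high, on a dark saddle 56 by 68 mm. A steel centre juts 29 mm from its +y face, a black 40 mm handwheel 17 mm from its -y face, both lower than the block's top.
- pointer (a point): Tip of the white pointer on the robot's side of the tailstock's saddle, 35 mm in front of the block's middle and at the same place along the bed, 24 mm above the table. It continues as a 4 mm wide white line up the saddle's front and onto its top. Axes as for tailstock_grip.
- red_mark (a point): Middle of the top of the red index tab: a clip 14 mm wide, with a black centre line, fixed on the bed's front edge, top 28 mm above the table; the tailstock passes behind it freely. Axes as for tailstock_grip; set right when the pointer has the same y along the bed. It is 30 to 90 mm to either side of the pointer's start; a like yellow tab is on the other side.

How it is judged:
At the end, for the whole second after the job is handed in: The tailstock's white pointer stands within 10 mm, along the bed, of the centre line of the red tab, and the tailstock is at rest (y of pointer in the frame of red_mark between -0.01 and 0.01 m and velocity of joint tailstock between -0.01 and 0.01 m/s); the robot touches nothing.
It also fails if it takes over 32 s, if anything falls off the work surface, if the arm or the gripper's body presses on something with over 40 N, if the wrist force passes 120 N, or if a joint passes its speed limit or range.

### The arm

A 6-joint arm with a two-finger parallel gripper is mounted at the origin on a cart in front of the work surface, level with it; the furniture and walls round the work are solid. World frame = base frame: x ahead of the robot, y to its left, z up, the work surface at z = 0. Lengths are in m, angles in rad, forces in N, time in s.
With the tool pointing down it reaches from about 0.35 to 0.775 m from the base axis. Payload 5.5 kg.
Tool frame: the origin (TCP) lies at the very end of the fingers, on their centre line; the grasp point (between the pads) lies env.grasp_offset behind it (env.grasp_offset is the distance from the TCP to the grasp point, in m); x points along the fingers, y is the direction in which the jaws open and shut, and the axes are right-handed (so a half turn about x gives the same grasp; the last joint's range is limited). The gripper opens to 85 mm and grips with 20 to 120 N. Pads are 22 mm wide; open, the fingers measure 114 mm over their backs; the gripper's body (76 mm by 85 mm) begins 54 mm behind the grasp point. The pads swing forward as they close: fully open they stand 13 mm farther back than shut.
Start: joints at [-1.288, 0.313, 0.046, 1.304, 0, 1.431], TCP at [0.236, -0.524, 0.231] pointing down, gripper open.
Joint ranges: [-2.76, 2.76], [-0.86, 1.69], [-1.03, 1.26], [-2.2, 2.34], [-1.47, 1.5], [-3.14, 3.14]. Speed limits (rad/s): [2.57, 2.57, 3.14, 3.14, 3.14, 3.14].

### API

Orientations are given as a unit quaternion [w, x, y, z].
In Python, from workcell import get_state, viewer, job, env gives the robot as it stands.
- The arm moves only by the tool send_rows, never from a script. Its argument "plan" is a list of rows, each a list of 6 numbers: the shift along the tool's x, y, z in mm, then the turn, a rotation vector about the tool's x, y, z in degrees. A call has exactly 10 rows; each row is the pose to reach, as a shift and turn from the pose commanded when the call began, along the tool's axes at that moment; what a row does not reach only later rows make up. A row lasts 1/8 s, in which the tool goes at most 62.5 mm and 10.7 degrees, less where a joint would pass 70% of its speed; a pose out of reach is approached as far as the arm can. A call with a gripper value outside its range is refused whole. "claw" is the finger opening in mm, from 0 to 85.4, set as the call begins (left out, the last holds). The fingers move at their own pace and stop on an object; "newtons" is the grip in N (left out, the last holds). Time passes only in rows, so rows that repeat a pose let the fingers close, or fill a call up. It gives the time, the measured TCP pose, the force and the opening at its end, in the units of the state.
- get_state(): the state, without advancing time (a new reading comes with each control period).
- viewer.read_camera(name): name is "side" or "top"; returns a dict with "frame" (480x640x3 uint8, blue, green, red), "mtx" (3x3 intrinsics, pixels), "k1" (the pictures are not rectified: a ray, as slopes to the right and down, at radius r is drawn at 1 + k1 r^2 times it, then the intrinsics apply), "rvec" (rotation vector, rad) and "tvec" (3), from world to camera coordinates, as OpenCV has them. Camera axes: x right, y down, z forward; pixel columns grow to the right and rows downward; lengths in m; the calibration is good to about 2 mm. A picture is of the moment at which its call begins. There is no depth.
- job.hand_in(): hands the job in, once; it reports no verdict.
The state is a dict: "clock": time; "joint_pos": joint angles; "qvel": joint speeds; "tau": joint torques, N m; "tcp_pos": TCP position; "orientation": TCP orientation; "wrist_force": force on the tool from outside, world axes, zero at the start; "ft_torque": the same for the moment, N m; "finger_gap": finger opening in m.
Only numpy, scipy, OpenCV 4.12 (cv2) and the standard library are available. Lean on these libraries where they do the work, as an engineer would, in place of code of your own. Each camera call takes 0.05 s, during which the arm holds its last target.

## Working session

There is one attempt and no reset: what is moved stays moved. The work goes in short steps, Python scripts to look and compute and a tool call to move; the robot and the scene stay as the last step left them, time stands still between calls to the robot, and variables do not carry over. Pictures are saved under pics/ and viewed, and the job is handed in when it is done.

Besides the shell and the picture viewer there is one more tool, called after ">>>" by a JSON object that holds its "op" and its "data". send_rows: Moves the arm, as the interface text tells. Its arguments: {"type":"object","properties":{"plan":{"type":"array"},"claw":{"type":"number"},"newtons":{"type":"number"}},"required":["plan"]}

```bash
mkdir -p pics; ls; python3 - <<'E'
from workcell import get_state, viewer, job, env
import cv2,pickle
s=get_state();print(s);print(env.grasp_offset)
d={}
for n in("side","top"):
    c=viewer.read_camera(n);d[n]=c;cv2.imwrite(f"pics/{n}0.png",c["frame"]);print(n,c["mtx"],c["k1"],c["rvec"],c["tvec"])
pickle.dump(d,open("c0.pkl","wb"))
E
```

```text
pics
{'clock': 0.0, 'joint_pos': array([-1.28758227e+00,  3.14034653e-01,  4.49488172e-02,  1.30362059e+00,
        6.62094416e-06,  1.43119336e+00]), 'qvel': array([-2.53759409e-04, -3.49979481e-04, -1.62919818e-04,  5.12107880e-04,
        1.32158986e-05, -9.06660131e-04]), 'tau': array([-1.02019126e-04, -4.80630183e+01,  2.98531348e+01,  1.95249554e-02,
       -2.92785717e-04, -2.00978297e-05]), 'tcp_pos': array([ 0.23578096, -0.52384901,  0.23037708]), 'orientation': array([-0.14770353, -0.69131756, -0.14905103,  0.69140979]), 'wrist_force': array([-0.98015691, -0.5982319 , -0.18564749]), 'ft_torque': array([-0.02423851, -0.00245604, -0.04976556]), 'finger_gap': 0.08542911238612046}
0.0187
side [[495.00793297   0.         328.54868155]
 [  0.         495.00793297 237.32925962]
 [  0.           0.           1.        ]] -0.0444488377976536 [ 2.2939995  -0.29007742  0.12911714] [-0.52381753  0.11812969  0.8388208 ]
top [[587.51036158   0.         320.60658318]
 [  0.         587.51036158 245.06594828]
 [  0.           0.           1.        ]] -0.05907076875651344 [ 2.12420251 -2.16690025  0.19226681] [-0.03928917  0.54069713  0.82768828]
```

View pics/side0.png

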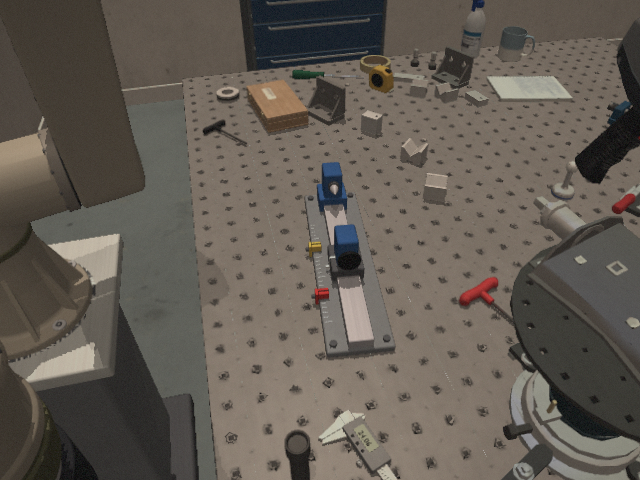

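View pics/top0.png

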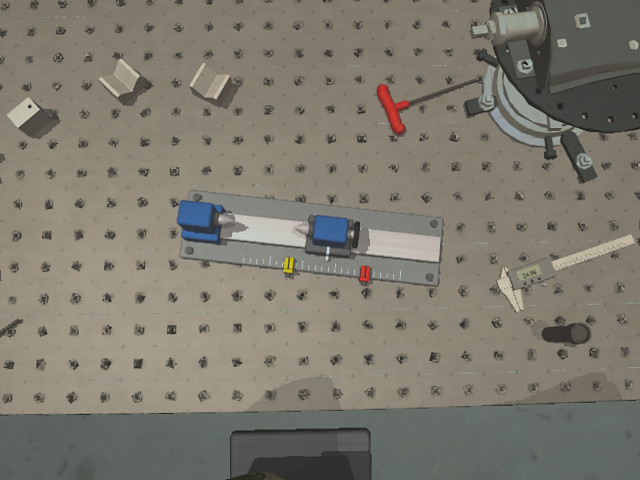

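The top view shows the tailstock block at (332,232), pointer near (328,253), red tab at (365,274), yellow tab at (289,265). The red tab is on the robot's right, so the joint has to go down.

```bash
cat > h.py <<'E'
import cv2,numpy as np
def ray(c,px):
    f=c["mtx"]; k=np.array([c["k1"],0,0,0,0.])
    u=cv2.undistortPoints(np.float64(px).reshape(-1,1,2),f,k).reshape(-1,2)
    R=cv2.Rodrigues(c["rvec"])[0]; o=-R.T@np.ravel(c["tvec"])
    return o,np.c_[u,np.ones(len(u))]@R
def onz(c,px,z):
    o,d=ray(c,px); return o+d*((z-o[2])/d[:,2])[:,None]
def proj(c,P):
    return cv2.projectPoints(np.float64(P).reshape(-1,1,3),c["rvec"],c["tvec"],c["mtx"],np.array([c["k1"],0,0,0,0.]))[0].reshape(-1,2)
def blobs(c,lo,hi,amin=20):
    h=cv2.cvtColor(c["frame"],cv2.COLOR_BGR2HSV);m=cv2.inRange(h,lo,hi)
    n,l,s,ce=cv2.connectedComponentsWithStats(m)
    return m,l,[(i,s[i].tolist(),ce[i].round(1).tolist()) for i in range(1,n) if s[i][4]>=amin]
R_=((0,150,60),(8,255,255)); Y_=((20,120,60),(32,255,255)); B_=((105,120,40),(125,255,255))
E
python3 - <<'E'
from h import *
import pickle
d=pickle.load(open("c0.pkl","rb"))
for n in d:
    for nm,r in(("R",R_),("Y",Y_),("B",B_)): print(n,nm,blobs(d[n],*r)[2])
f=d["top"]["frame"][180:300,170:450]
cv2.imwrite("pics/crop0.png",cv2.resize(f[20:,70:][:, :160],None,fx=5,fy=5,interpolation=cv2.INTER_CUBIC))
f=d["side"]["frame"][210:320,290:390]
cv2.imwrite("pics/crops0.png",cv2.resize(f,None,fx=5,fy=5,interpolation=cv2.INTER_CUBIC))
E
```

```text
side R [(2, [612, 194, 23, 20, 211], [623.6, 202.9]), (3, [460, 278, 38, 27, 485], [479.5, 291.4]), (4, [315, 288, 14, 16, 141], [321.1, 293.7])]
side Y [(1, [375, 65, 13, 6, 41], [380.8, 67.2]), (8, [309, 242, 12, 15, 118], [313.9, 247.0])]
side B [(9, [472, 0, 12, 11, 79], [477.1, 3.8]), (210, [317, 163, 30, 48, 753], [331.0, 185.2]), (211, [335, 225, 23, 33, 550], [345.5, 238.3])]
top R [(1, [377, 85, 32, 49, 655], [391.7, 108.3]), (2, [360, 266, 10, 16, 121], [364.6, 273.6])]
top Y [(1, [283, 257, 11, 17, 135], [288.2, 265.1])]
top B [(1, [177, 201, 35, 26, 768], [194.4, 213.4]), (2, [213, 205, 9, 7, 42], [217.9, 207.5]), (3, [313, 216, 35, 27, 793], [330.3, 228.5]), (4, [182, 229, 36, 12, 260], [199.6, 235.3])]
```

View pics/crop0.png

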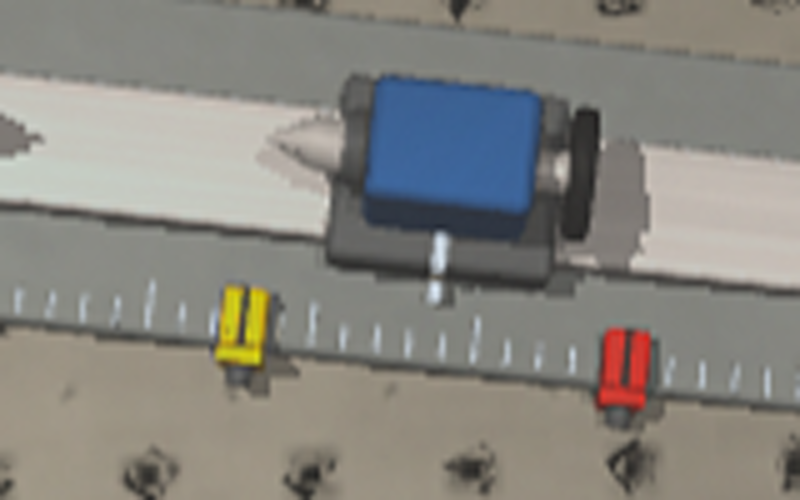

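View pics/crops0.png

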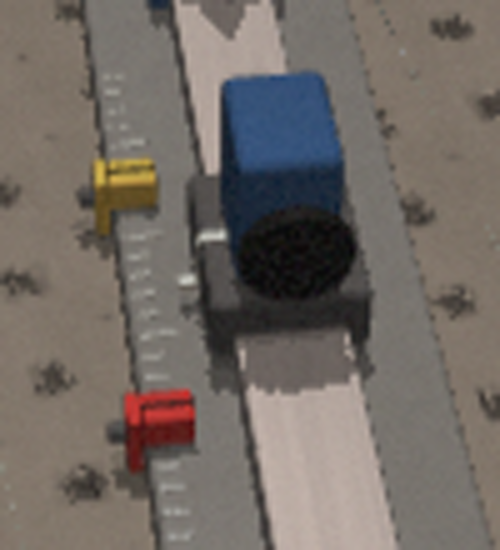

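```bash
python3 - <<'E'
from h import *
import pickle
d=pickle.load(open("c0.pkl","rb"));t=d["top"]
C=lambda *p:[[240+(a+.5)/5-.5,200+(b+.5)/5-.5] for a,b in p]
rd,ye=onz(t,C((627,358),(244,314)),.028); p=onz(t,C((434,299)),.024)[0]
b=onz(t,C((378,75),(543,95),(528,213),(367,195)),.1)
# rail/bed edges: front bed bottom edge
e=onz(t,C((0,322),(800,408)),.014); e2=onz(t,C((100,0),(800,66)),.014)
print(rd,ye,p);print(b,b.mean(0))
for q in (ye-rd,e[0]-e[1],e2[0]-e2[1],b[0]-b[1],b[3]-b[2]): print(np.degrees(np.arctan2(-q[0],q[1])),np.linalg.norm(q))
u=(ye-rd);u/=np.linalg.norm(u);print("u",u,"move",(rd-p)@u)
# side check
s=d["side"];S=lambda *p:[[290+(a+.5)/5-.5,210+(b_+.5)/5-.5] for a,b_ in p]
r2,y2=onz(s,S((166,405),(130,172)),.028);p2=onz(s,S((185,281)),.024)[0]
print(r2,y2,p2,(r2-p2)@u)
bs=onz(s,S((228,78),(320,73),(342,150),(226,155)),.1);print(bs.mean(0))
from workcell import get_state
from scipy.spatial.transform import Rotation as Ro
q=get_state()["orientation"];print(Ro.from_quat(q,scalar_first=True).as_matrix())
E
```

```text
[ 0.5013764  -0.11622602  0.028     ] [ 0.51690899 -0.00139066  0.028     ] [ 0.52092601 -0.05872895  0.024     ]
[[ 0.57402861 -0.04229231  0.1       ]
 [ 0.56750004 -0.08832783  0.1       ]
 [ 0.53412008 -0.08318928  0.1       ]
 [ 0.54001679 -0.03856534  0.1       ]] [ 0.55391638 -0.06309369  0.1       ]
-7.703058962509831 0.11588106673697379
-7.2790071361806445 0.24549739499160467
-6.512773554601294 0.21855548943362788
-8.071618930058898 0.04649613942736614
-7.527580916142647 0.045011860260357216
u [0.13403909 0.99097604 0.        ] move -0.05959862788568094
[ 0.50103646 -0.11610737  0.028     ] [ 0.51572193 -0.00175026  0.028     ] [ 0.52248867 -0.05754223  0.024     ] -0.06091209095058184
[ 0.55417834 -0.06142576  0.1       ]
[[-5.07096409e-04  4.10327118e-01 -9.11938265e-01]
 [ 1.59814954e-03 -9.11936885e-01 -4.10327386e-01]
 [-9.99998594e-01 -1.66548926e-03 -1.93324175e-04]]
```

>>> {"op": "send_rows", "data": {"plan": [[0,-29,-48,-6,0,0],[0,-60,-100,-12,0,0],[0,-93,-154,-18,0,0],[0,-126,-208,-25,0,0],[0,-158,-262,-32,0,0],[0,-191,-316,-39,0,0],[0,-223,-370,-45,0,0],[0,-256,-424,-52,0,0],[0,-280,-464,-58.2,0,0],[0,-290,-480,-58.2,0,0]], "claw": 85, "newtons": 30}}

```text
clock: 1.35
tcp_pos: [0.5555, -0.0605, 0.2307]
orientation: [-0.467, -0.531, -0.467, 0.531]
wrist_force: [-0.4, -0.4, 0.2]
finger_gap: 0.0847
```

```bash
cat >look.py <<'E'
import sys
from h import *
from workcell import get_state,viewer
from scipy.spatial.transform import Rotation as Ro
import pickle
tag=sys.argv[1];s=get_state()
R=Ro.from_quat(s["orientation"],scalar_first=True).as_matrix()
print(s["clock"],s["tcp_pos"],s["wrist_force"],s["finger_gap"]);print(R.round(4))
d={n:viewer.read_camera(n) for n in("side","top")};pickle.dump(d,open(f"c{tag}.pkl","wb"))
a=cv2.resize(d["top"]["frame"][180:300,210:410],None,fx=4,fy=4,interpolation=cv2.INTER_CUBIC)
b=cv2.resize(d["side"]["frame"][180:360,270:430],None,fx=3,fy=3,interpolation=cv2.INTER_CUBIC)
cv2.imwrite(f"pics/t{tag}.png",a);cv2.imwrite(f"pics/s{tag}.png",b)
E
python3 look.py 1
```

```text
1.35 [ 0.55551336 -0.06051433  0.23065031] [-0.3859038  -0.4459434   0.20209683] 0.08465931150393577
[[-8.000e-04  9.917e-01 -1.285e-01]
 [ 3.000e-04 -1.285e-01 -9.917e-01]
 [-1.000e+00 -8.000e-04 -2.000e-04]]
```

View pics/s1.png

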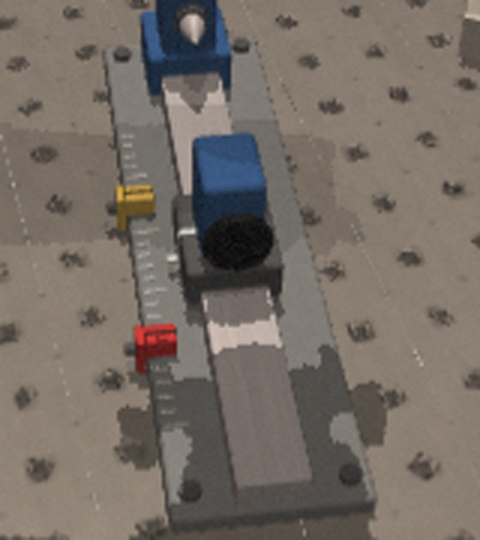

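The side picture shows the scene unchanged: block at crop (230,180), red tab at (155,345). The gripper stands above it, square to the bed. Descending.

>>> {"op": "send_rows", "data": {"plan": [[20,0,1,0,0,0],[45,-0.5,2,0,0,0],[70,-0.5,2,0,0,0],[90,-0.5,2,0,0,0],[110,-0.5,2,0,0,0],[128,-0.5,2,0,0,0],[144,-0.5,2,0,0,0],[157,-0.5,2,0,0,0],[166,-0.5,2,0,0,0],[166,-0.5,2,0,0,0]]}}

```text
clock: 2.7
tcp_pos: [0.5534, -0.0649, 0.0647]
orientation: [-0.466, -0.532, -0.466, 0.532]
wrist_force: [0.3, -0.4, -0.3]
finger_gap: 0.085
```

```bash
python3 look.py 2
```

```text
2.7 [ 0.55344885 -0.06492886  0.06469583] [ 0.2669192  -0.39204018 -0.34264711] 0.08500681915613421
[[-1.100e-03  9.912e-01 -1.321e-01]
 [ 2.000e-04 -1.321e-01 -9.912e-01]
 [-1.000e+00 -1.100e-03 -0.000e+00]]
```

View pics/s2.png

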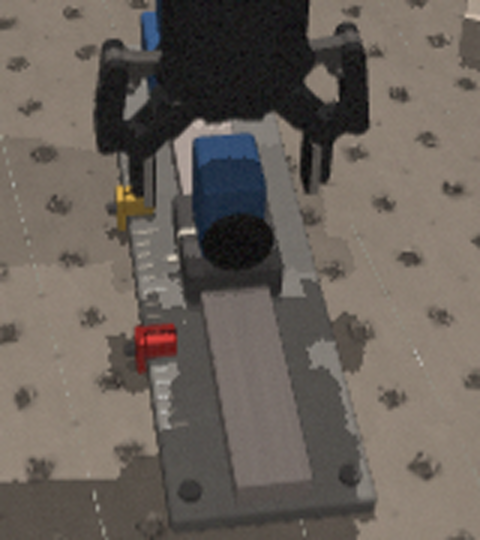

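View pics/t2.png

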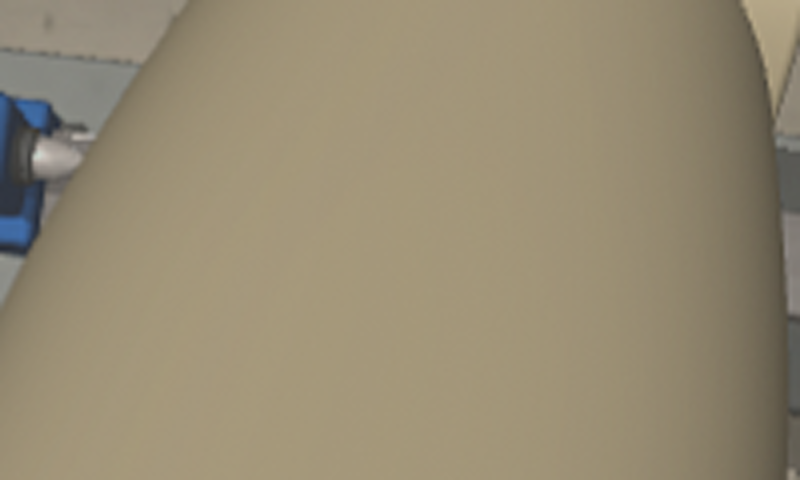

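```bash
python3 - <<'E'
from h import *
import pickle
d=pickle.load(open("c2.pkl","rb"))["side"]
c=np.array([.5535,-.0649,.0647]);y=np.array([.991,-.132,0])
P=np.array([c-.0425*y,c+.0425*y,c,c+[0,0,.035],[.5545,-.0625,.1]])
print((proj(d,P)-[270,180])*3)
E
```

```text
[[151.54330374 212.98200988]
 [298.29349178 200.8464723 ]
 [225.25823863 206.89040276]
 [226.70895292 161.41868342]
 [227.26766712 157.94255331]]
```

The side view shows the fingertips at crop (145,200) and (315,190), either side of the block at (228,158). That agrees with the projection of the TCP. Closing.

>>> {"op": "send_rows", "data": {"plan": [[0,0,0,0,0,0],[0,0,0,0,0,0],[0,0,0,0,0,0],[0,0,0,0,0,0],[0,0,0,0,0,0],[0,0,0,0,0,0],[0,0,0,0,0,0],[0,0,0,0,0,0],[0,0,0,0,0,0],[0,0,0,0,0,0]], "claw": 25, "newtons": 35}}

```text
clock: 4.05
tcp_pos: [0.5534, -0.0648, 0.0658]
orientation: [-0.466, -0.532, -0.466, 0.532]
wrist_force: [-3.3, 1.3, 6.1]
finger_gap: 0.0355
```

>>> {"op": "send_rows", "data": {"plan": [[0,0,4,0,0,0],[0,0,12,0,0,0],[0,0,21,0,0,0],[0,0,30,0,0,0],[0,0,39,0,0,0],[0,0,47,0,0,0],[0,0,54,0,0,0],[0,0,60,0,0,0],[0,0,60,0,0,0],[0,0,60,0,0,0]]}}

```text
clock: 5.3
tcp_pos: [0.5456, -0.1245, 0.0657]
orientation: [-0.466, -0.532, -0.466, 0.532]
wrist_force: [-2.9, 0.3, 5.4]
finger_gap: 0.0355
```

```bash
python3 look.py 3
```

```text
5.3 [ 0.54562063 -0.12449525  0.06574424] [-2.93172603  0.31076478  5.41859763] 0.035522042366909194
[[-4.000e-04  9.913e-01 -1.318e-01]
 [-4.000e-04 -1.318e-01 -9.913e-01]
 [-1.000e+00 -4.000e-04  5.000e-04]]
```

View pics/s3.png

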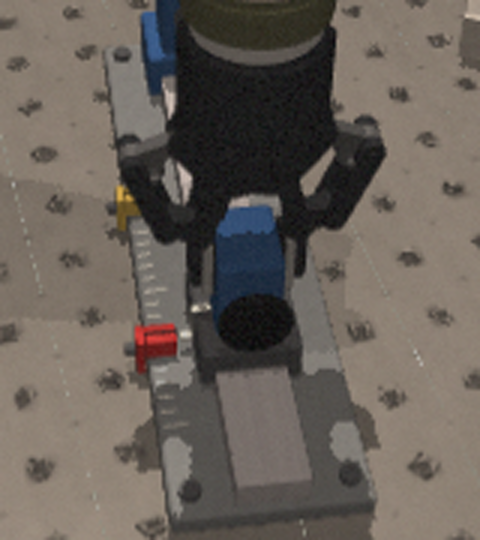

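The side view shows the tailstock moved with the gripper; its pointer at crop (185,338) is level with the red tab's line. Now I open the gripper, then lift.

>>> {"op": "send_rows", "data": {"plan": [[0,0,0,0,0,0],[0,0,0,0,0,0],[0,0,0,0,0,0],[0,0,0,0,0,0],[0,0,0,0,0,0],[0,0,0,0,0,0],[0,0,0,0,0,0],[0,0,0,0,0,0],[0,0,0,0,0,0],[0,0,0,0,0,0]], "claw": 85}}

```text
clock: 6.65
tcp_pos: [0.546, -0.1244, 0.0653]
orientation: [0.466, 0.532, 0.466, -0.532]
wrist_force: [-0.0, -0.6, -0.7]
finger_gap: 0.0849
```

>>> {"op": "send_rows", "data": {"plan": [[-10,0,0,0,0,0],[-25,0,0,0,0,0],[-45,0,0,0,0,0],[-65,0,0,0,0,0],[-90,0,0,0,0,0],[-115,0,0,0,0,0],[-135,0,25,0,0,0],[-150,0,60,0,0,0],[-155,0,100,0,0,0],[-155,0,130,0,0,0]]}}

```text
clock: 7.9
tcp_pos: [0.5291, -0.255, 0.2226]
orientation: [0.467, 0.532, 0.465, -0.532]
wrist_force: [0.2, 0.4, -0.3]
finger_gap: 0.0849
```

>>> {"op": "send_rows", "data": {"plan": [[0,-20,40,-5,0,0],[0,-45,80,-10,0,0],[0,-70,120,-15,0,0],[0,-90,150,-20,0,0],[0,-100,170,-20,0,0],[0,-100,180,-20,0,0],[0,-100,180,-20,0,0],[0,-100,180,-20,0,0],[0,-100,180,-20,0,0],[0,-100,180,-20,0,0]]}}

```text
clock: 9.15
tcp_pos: [0.4064, -0.4179, 0.2203]
orientation: [0.551, 0.443, 0.551, -0.443]
wrist_force: [0.8, 0.2, -0.2]
finger_gap: 0.0849
```

```bash
python3 look.py 4
```

```text
9.15 [ 0.40644275 -0.41786281  0.22030804] [ 0.76698408  0.22930835 -0.19402155] 0.08490132340405544
[[-0.000e+00  9.764e-01  2.161e-01]
 [ 1.000e-04  2.161e-01 -9.764e-01]
 [-1.000e+00 -0.000e+00 -1.000e-04]]
```

View pics/t4.png

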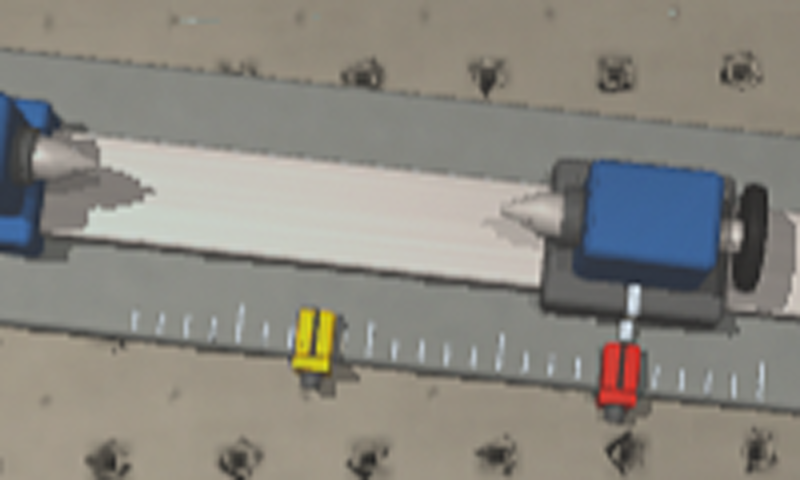

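View pics/s4.png

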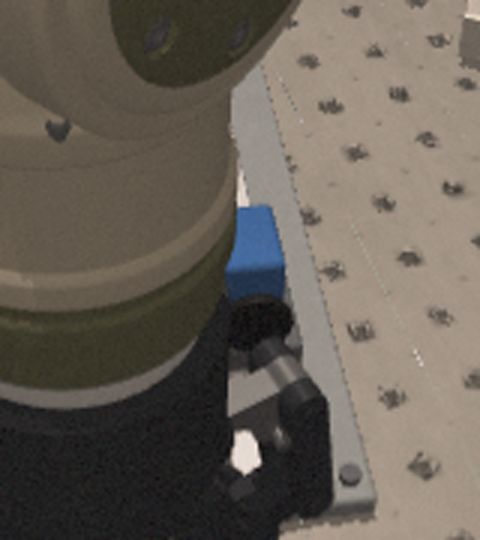

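The top view shows the pointer tip at crop (627,332), in line with the red tab's black line at (621,365). The side view is blocked by the arm. I'll work out the offset.

```bash
python3 - <<'E'
from h import *
import pickle
from workcell import job,get_state
t=pickle.load(open("c4.pkl","rb"))["top"]
C=lambda *p:[[210+(a+.5)/4-.5,180+(b+.5)/4-.5] for a,b in p]
p=onz(t,C((627,332)),.024)[0];r=onz(t,C((621,365)),.028)[0]
off=(p-r)@np.array([.134,.991,0]);print(p,r,off*1000)
print(get_state()["qvel"].round(4))
if abs(off)<.004: job.hand_in();print("handed in")
E
```

```text
[ 0.51484582 -0.11912105  0.024     ] [ 0.50187133 -0.116054    0.028     ] -1.3008708004320875
[-0.0041  0.0002 -0.0009  0.0005  0.0017  0.    ]
the job is handed in; nothing more can be done
handed in
```

The tailstock now stands at the red tab, released, and the job is handed in; no verdict is reported.

- **Move:** I gripped the blue block from above with 35 N. I slid the tailstock 60 mm towards the robot's right, then opened the gripper, lifted clear and moved the arm away.
- **Position:** The last top view puts the pointer 1.3 mm past the red tab's centre line (towards the robot's right), well within the 10 mm allowed.
- **Contact and time:** After release the wrist force was under 1 N, with the arm clear of the bench centre. The clock was at about 9.2 s of the 32 s.
- **Not checked:** In the last side view the arm hid the pointer and both tabs, so only the top camera confirms the final position. Before release, the side view had also shown the pointer level with the red tab. I did not measure the tailstock's speed at the end.

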